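# Lay out gauge repair parts on their painted pads

### The arm

A 7-joint arm with a two-finger parallel gripper is mounted at the origin on the work surface. World frame = base frame: x ahead of the robot, y to its left, z up, the work surface at z = 0. Lengths are in m, angles in rad, forces in N, time in s.
With the tool pointing down it reaches from about 0.4 to 0.85 m from the base axis. Payload 4.5 kg.
Tool frame: the origin (TCP) lies on the centre line of the jaws, within the pads' length; the fingertips stand 8 mm ahead of it and the grasp point (between the pads) lies 11 mm behind it; z points along the fingers, x is the direction in which the jaws open and shut, and the axes are right-handed (so a half turn about z gives the same grasp; the last joint's range is limited). The gripper opens to 88 mm and grips with 3 to 60 N. Pads are 18 mm wide; open, the fingers measure 123 mm over their backs; the gripper's body (75 mm by 187 mm) begins 45 mm behind the grasp point.
Start: joints at [-1.078, 0.689, -0.195, 1.565, 0.157, 0.902, -0.215], TCP at [0.277, 0.56, 0.247] pointing down, gripper open.
Joint ranges: [-3.01, 3.01], [-0.46, 2.08], [-1.47, 1.51], [0.13, 2.56], [-1, 4.14], [0.04, 2.09], [-2.66, 2.66]. Speed limits (rad/s): [2.57, 2.57, 3.14, 3.14, 3.14, 3.14, 3.14].

### API

Orientations are given as a unit quaternion [x, y, z, w].
In Python, from plant import r gives the robot as it stands.
- The arm moves only by the shell command python3 -m pendant 'ROWS' [FORCE]. ROWS is JSON, a list of rows, each a list of 3 entries, a list of its own where there are three numbers: the turn, a rotation vector about the tool's x, y, z in rad, then the shift along the tool's x, y, z in m, then the opening, from 0 (shut) to 1 (fully open). In form: [[[wx, wy, wz], [tx, ty, tz], claw], ...]. A call has 1 to 10 rows; each row is the pose to reach, as a shift and turn from the pose commanded when the call began, along the tool's axes at that moment; what a row does not reach only later rows make up. A row lasts 1/10 s, in which the tool goes at most 50 mm and 8.59 degrees, less where a joint would pass 70% of its speed; a pose out of reach is approached as far as the arm can. A call with a gripper value outside its range is refused whole. The fingers move at their own pace and stop on an object; FORCE is the grip in N (left out, the last holds). Time passes only in rows, so rows that repeat a pose let the fingers close. It gives the time, the measured TCP pose, the force and the opening at its end, in the units of the state.
- r.get_state(): the state, without advancing time (a new reading comes with each control period).
- r.snapshot(name): name is "scene" or "top"; returns a dict with "image" (384x512x3 uint8, red, green, blue), "mtx" (3x3 intrinsics, pixels), "R" (3x3) and "t" (3): a world point X has camera coordinates R X + t. Camera axes: x right, y down, z forward; pixel columns grow to the right and rows downward; lengths in m; the calibration is good to about 2 mm. A picture is of the moment at which its call begins. There is no depth.
- r.finish_job(): hands the job in, once; it reports no verdict.
The state is a dict: "clock": time; "q": joint angles; "qd": joint speeds; "joint_torque": joint torques, N m; "tool_pos": TCP position; "eef_rot": TCP orientation; "contact_force": force on the tool from outside, world axes, zero at the start; "moment": the same for the moment, N m; "opening": opening from 0.0 (shut) to 1.0 (fully open).
Only numpy, scipy, OpenCV 4.12 (cv2) and the standard library are available. Lean on these libraries where they do the work, as an engineer would, in place of code of your own. Each camera call takes 0.05 s, during which the arm holds its last target. There are 200 camera calls.

### The job

Set out the gauge parts for the next repair: carry the large dial, the small dial, the brass stopcock and the amber vial each onto the dark pad painted with its own outline, centred on the outline, dials face up, the stopcock on its foot and lying along its silhouette (either way round), the vial standing. Set each one down gently without dropping it, never tip the glass vial over, and leave the kidney dish and the red hand pump where they are. Let go of everything at the end.

Things in the scene. Friction and masses are not known exactly. Their poses are not given: they have to be found in the camera images.
- large_dial: The larger cream dial face in a flat aluminium pan: a round disc 54 mm in diameter, 14 mm high, aluminium side, cream top with black marks and a black needle. Lies face up on the worktop. Origin at the centre of its underside, z up; which way its needle points does not matter. 42 to 84 g.
- small_dial: The smaller cream dial face in a flat aluminium pan: a round disc 36 mm in diameter, 14 mm high, cream top with black marks and a red needle. Lies face up on the worktop. Origin at the centre of its underside, z up; which way its needle points does not matter. 21 to 42 g.
- stopcock: Brass stopcock standing on the flat foot of its block: middle block 22 mm (x) by 20 mm (y) by 20 mm high, a 12 mm thick pipe through it along x, 64 mm long overall, pipe axis 10 mm up, with a round 17 mm nut at each end, and above the block a flat bar handle 34 mm (x) by 8 mm (y), from 27 to 32 mm up. Both ends are alike. Grip it across y on the block. Origin at the centre of its underside, z up, x along the pipe. 77 to 154 g.
- vial: Amber glass vial standing upright: straight body 28 mm in diameter and 40 mm high, white cap 21 mm in diameter above it, 57 mm high overall. Origin at the centre of its underside, z up. 25 to 49 g.
- pad_large_dial: Fixed dark rubber disc, 84 mm across, 4 mm thick, lying on the worktop; its origin is the centre of its underside (its top is 4 mm above that), z up. Painted with a big cream ring, 58 mm outside, around its centre: the place of the large dial.
- pad_small_dial: Fixed dark rubber disc, 84 mm across, 4 mm thick, lying on the worktop; its origin is the centre of its underside (its top is 4 mm above that), z up. Painted with a small cream ring, 40 mm outside, around its centre: the place of the small dial.
- pad_stopcock: Fixed dark rubber disc, 84 mm across, 4 mm thick, lying on the worktop; its origin is the centre of its underside (its top is 4 mm above that), z up. Painted with a solid brass-yellow silhouette of the stopcock, 66 mm long along the pad's x, centred: the place of the stopcock, which lies along it either way round.
- pad_vial: Fixed dark rubber disc, 84 mm across, 4 mm thick, lying on the worktop; its origin is the centre of its underside (its top is 4 mm above that), z up. Painted with a solid amber disc 31 mm in diameter at its centre: the place of the vial.
- kidney_dish: Loose white enamel kidney dish with a blue rim, about 222 mm (x) by 116 mm (y) and 40 mm high, at the foot of the steel chute on the right. Origin at its underside, in mid-length, 42 mm from the bulging +y side; z up. Bystander: leave it alone. (The fixed chute behind it starts 60 mm above the worktop and rises away to the right.)
- red_pump: Loose red plastic hand pump (bulb) lying on its flat foot at the left, about 90 mm long (x), 50 mm across, 52 mm high, steel valve at +x. Origin at the centre of its underside, z up. Bystander: leave it alone.

How it is judged:
At the end, for the whole second after the job is handed in: Each of the four parts stands at rest on its own pad, its centre within 10 mm of the pad's centre, its underside on the pad's top (2 to 7 mm above the pad's underside), upright within about 8 degrees (0.15 rad); the stopcock's length is within 0.3 rad of its silhouette, either way round (horizontal distance between large_dial and pad_large_dial below 0.01 m and z of large_dial in the frame of pad_large_dial between 0.002 and 0.007 m and angle between each of large_dial, small_dial, stopcock, vial's own z axis and vertical below 0.15 rad and linear speed of each of large_dial, small_dial, stopcock, vial below 0.02 m/s and angular speed of each of large_dial, small_dial, stopcock, vial below 0.2 rad/s and horizontal distance between small_dial and pad_small_dial below 0.01 m and z of small_dial in the frame of pad_small_dial between 0.002 and 0.007 m and horizontal distance between stopcock and pad_stopcock below 0.01 m and z of stopcock in the frame of pad_stopcock between 0.002 and 0.007 m and horizontal distance between vial and pad_vial below 0.01 m and z of vial in the frame of pad_vial between 0.002 and 0.007 m and angle between the x axis of stopcock and the x axis of pad_stopcock, either way round below 0.3 rad); the robot touches nothing.
It fails at once if the kidney dish is shifted by more than 20 mm (distance of kidney_dish from where it was at the start of the episode above 0.02 m).
It fails at once if the hand pump is shifted by more than 20 mm (distance of red_pump from where it was at the start of the episode above 0.02 m).
It fails at once if the glass vial is tipped over (leans more than 40 degrees) (angle between vial's own z axis and vertical above 0.7 rad).
It fails at once if one of the four parts is dropped: higher than 30 mm above the worktop with no finger on it ((height (world z) of large_dial above 0.03 m and contact force between large_dial and the fingers below 0.01 N) or (height (world z) of small_dial above 0.03 m and contact force between small_dial and the fingers below 0.01 N) or (height (world z) of stopcock above 0.03 m and contact force between stopcock and the fingers below 0.01 N) or (height (world z) of vial above 0.03 m and contact force between vial and the fingers below 0.01 N)).
It also fails if it takes over 109 s, if anything falls off the work surface, if the arm or the gripper's body presses on something with over 40 N, if the wrist force passes 120 N, or if a joint passes its speed limit or range.

## Working session

There is one attempt and no reset: what is moved stays moved. The work goes in short steps, Python scripts to look and compute and a shell command to move; the robot and the scene stay as the last step left them, time stands still between calls to the robot, and variables do not carry over. Pictures are saved under pics/ and viewed, about 12 in all and at most 16, crops included, and the job is handed in when it is done.

```bash
ls; mkdir -p pics
python3 - <<'E'
from plant import r
import cv2
for n in("top","scene"):
    s=r.snapshot(n);cv2.imwrite(f"pics/{n}0.png",s["image"][:,:,::-1]);print(n,s["mtx"],s["R"],s["t"])
print(r.get_state())
E
```

```text
pics
top [[348.8891933    0.         250.21111566]
 [  0.         348.8891933  187.25444261]
 [  0.           0.           1.        ]] [[ 0.00969123 -0.99983285  0.01550322]
 [-0.99670539 -0.01090712 -0.08037036]
 [ 0.08052602 -0.01467325 -0.9966445 ]] [0.01332327 0.53542736 0.98006997]
scene [[347.74770955   0.         255.19250116]
 [  0.         347.74770955 188.21734876]
 [  0.           0.           1.        ]] [[ 0.78343172  0.6214709  -0.00294145]
 [ 0.32387261 -0.41230703 -0.85153359]
 [-0.53041613  0.66616577 -0.52429181]] [-0.43778838 -0.11332867  1.11719893]
{'clock': 0.1, 'q': array([-1.07813557,  0.68992392, -0.19451106,  1.56620552,  0.15727724,
        0.902488  , -0.21504859]), 'qd': array([ 0.0009709 , -0.00153429,  0.00030458, -0.00154076, -0.00023283,
        0.00162332,  0.00050117]), 'joint_torque': array([-3.82270271e-03, -5.28494847e+01, -1.27184104e+00, -1.53837258e+01,
       -5.26465068e-02,  1.98013382e-03,  3.72344800e-05]), 'tool_pos': array([0.27662726, 0.55984819, 0.24598432]), 'eef_rot': array([ 8.49362767e-01,  5.27808885e-01, -6.67157617e-04,  4.74588184e-04]), 'contact_force': array([ 0.52177549, -0.68486706,  0.28145936]), 'moment': array([ 0.00508483, -0.01266362,  0.01146757]), 'opening': 0.998305461755368}
```

View pics/top0.png

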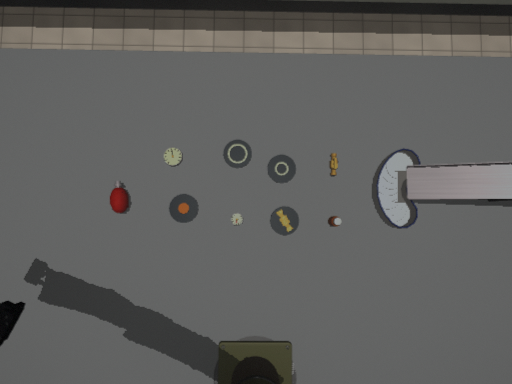

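View pics/scene0.png

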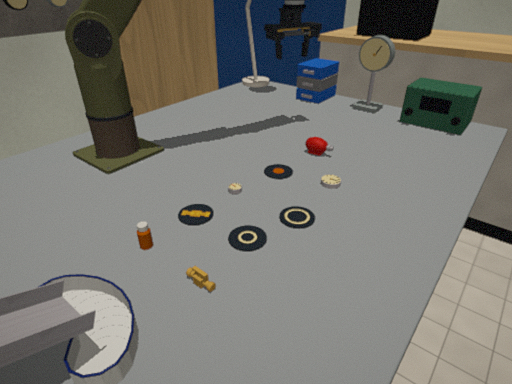

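The top view shows the parts clearly: large dial (173,156), small dial (236,219), stopcock (334,164), vial (335,221). The pads are large ring (237,154), small ring (282,169), stopcock (285,221) and vial (184,208). Next I'll get sub-pixel measurements.

```bash
cat > h.py <<'E'
import numpy as np, cv2
from plant import r
def world(s,px,z):
    M=np.array(s["mtx"]);R=np.array(s["R"]);t=np.array(s["t"])
    d=R.T@np.linalg.solve(M,[px[0],px[1],1]);c=-R.T@t
    return (c+d*(z-c[2])/d[2])
def proj(s,X):
    p=np.array(s["mtx"])@(np.array(s["R"])@np.array(X)+np.array(s["t"]));return p[:2]/p[2]
def blob(s,c,rad,f):
    im=s["image"].astype(float);v,u=np.mgrid[:384,:512]
    m=f(im[...,0],im[...,1],im[...,2])&(np.hypot(u-c[0],v-c[1])<rad)
    p=np.c_[u[m],v[m]].astype(float);return p
dark=lambda R,G,B:(R+G+B)<180
cream=lambda R,G,B:(R>120)&(G>110)
yel=lambda R,G,B:(R-B>50)
def objs(s):
    T={"pad_large":((237,154),20,'e',.004),"pad_small":((282,169),20,'e',.004),"pad_stop":((285,221),20,'e',.004),"pad_vial":((184,208),20,'e',.004)}
    return T
E
python3 - <<'E'
from h import *
s=r.snapshot("top");im=s["image"]
cv2.imwrite("pics/zoom.png",cv2.resize(im[140:240,155:350],None,fx=4,fy=4,interpolation=cv2.INTER_CUBIC)[:,:,::-1])
for c in [(210,180),(237,138),(237,142),(237,154),(173,156),(334,164),(334,221),(285,221),(184,208)]: print(c,im[c[1],c[0]])
E
```

```text
(210, 180) [100 101 101]
(237, 138) [97 98 98]
(237, 142) [56 60 60]
(237, 154) [59 62 64]
(173, 156) [146 127  83]
(334, 164) [121 100  51]
(334, 221) [118 121 120]
(285, 221) [150 135  72]
(184, 208) [149  86  43]
```

View pics/zoom.png

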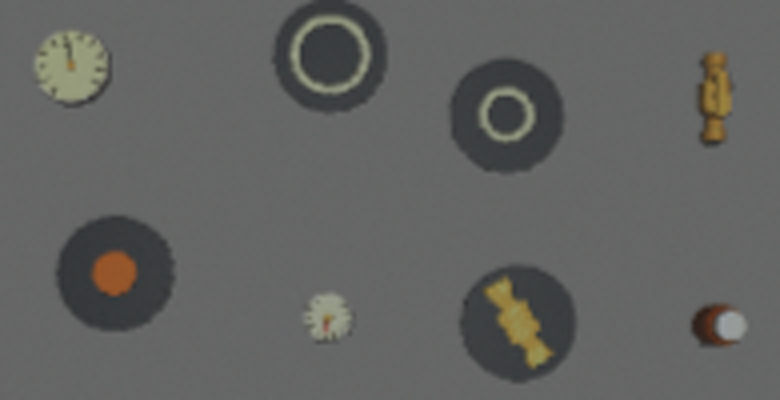

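Run:
```python
from h import *
s=r.snapshot("top")
yel=lambda R,G,B:(R-B>18)
dk=lambda R,G,B:(R+G+B<240)
wh=lambda R,G,B:(R+G+B>390)
def hullc(p):
    h=cv2.convexHull(p.astype(np.float32));m=cv2.moments(h);return np.array([m['m10']/m['m00'],m['m01']/m['m00']])
def out(n,c,z): w=world(s,c,z);print(n,np.round(c,1),np.round(w[:2],4),"r",round(np.hypot(*w[:2]),3));return w
for n,c in dict(pL=(237,154),pS=(281.5,168.5),pC=(285,221),pV=(184,208)).items():
    out(n+" paint",hullc(blob(s,c,12,yel)),.004); out(n+" disc",hullc(blob(s,c,18,dk)),.004)
for n,c,rad in [("L",(173,156),13),("S",(236.5,219),9)]:
    p=blob(s,c,rad,yel);out(n,hullc(p),.014)
p=blob(s,(335,221),12,wh);print(len(p));out("Vcap",p.mean(0),.057)
p=blob(s,(335,221),14,lambda R,G,B:R-B>12);out("Vbody",p.mean(0),.02)
for n,c,z in [("C",(334,164),.014),("padC",(285,221),.004)]:
    p=blob(s,c,16,lambda R,G,B:R-B>22);w=np.array([world(s,q,z)[:2] for q in p]);m=w.mean(0)
    e,V=np.linalg.eigh(np.cov((w-m).T));print(n,m,np.sqrt(e),"axis deg",np.degrees(np.arctan2(V[1,1],V[0,1]))); 
    a=(w-m)@V[:,1];print("mid",m+V[:,1]*(a.min()+a.max())/2,a.max()-a.min())
q=r.get_state()["eef_rot"]
from scipy.spatial.transform import Rotation as R
print(np.round(R.from_quat(q).as_matrix(),3))
```

```text
pL paint [230. 149.] [0.649  0.0792] r 0.654
pL disc [237.2 153.6] [0.6356 0.0577] r 0.638Traceback (most recent call last):
  File "<stdin>", line 10, in <module>
  File "<stdin>", line 7, in hullc
ZeroDivisionError: float division by zero
```

```bash
cat > m.py <<'E'
from h import *
s=r.snapshot("top")
yel=lambda R,G,B:(R-B>8)
dk=lambda R,G,B:(R+G+B<240)
wh=lambda R,G,B:(R+G+B>390)
def hullc(p):
    h=cv2.convexHull(p.astype(np.float32));m=cv2.moments(h);return np.array([m['m10']/m['m00'],m['m01']/m['m00']]) if m['m00'] else np.zeros(2)
def out(n,c,z): w=world(s,c,z);print(n,np.round(c,1),np.round(w[:2],4));return w
if __name__=="__main__":
  for n,c in dict(pL=(237,154),pS=(281.5,168.5),pC=(285,221),pV=(184,208)).items():
    out(n+" paint",hullc(blob(s,c,13,yel)),.004); out(n+" disc",hullc(blob(s,c,18,dk)),.004)
  for n,c,rad in [("L",(173,156),13),("S",(236.5,219),9)]:
    p=blob(s,c,rad,yel);out(n,hullc(p),.014)
  p=blob(s,(335,221),12,wh);print(len(p));out("Vcap",p.mean(0),.057)
  p=blob(s,(335,221),14,lambda R,G,B:R-B>12);out("Vbody",p.mean(0),.02)
  for n,c,z in [("C",(334,164),.014),("padC",(285,221),.004)]:
    p=blob(s,c,16,lambda R,G,B:R-B>22);w=np.array([world(s,q,z)[:2] for q in p]);m=w.mean(0)
    e,V=np.linalg.eigh(np.cov((w-m).T));print(n,m,np.sqrt(e),"axis deg",np.degrees(np.arctan2(V[1,1],V[0,1]))); 
    a=(w-m)@V[:,1];print("mid",m+V[:,1]*(a.min()+a.max())/2,a.max()-a.min())
E
python3 m.py
python3 - <<'E'
from h import *
from scipy.spatial.transform import Rotation as R
print(np.round(R.from_quat(r.get_state()["eef_rot"]).as_matrix(),3))
im=r.snapshot("scene")["image"]
cv2.imwrite("pics/scz.png",cv2.resize(im[140:300,120:360],None,fx=3.3,fy=3.3,interpolation=cv2.INTER_CUBIC)[:,:,::-1])
E
```

```text
pL paint [237.2 153.1] [0.637 0.058]
pL disc [237.2 153.6] [0.6356 0.0578]
pS paint [281.3 168. ] [ 0.5943 -0.0721]
pS disc [281.1 168.5] [ 0.5928 -0.0716]
pC paint [284.2 220.3] [ 0.4416 -0.081 ]
pC disc [284.  220.3] [ 0.4415 -0.0806]
pV paint [183.  207.7] [0.475  0.2127]
pV disc [183.4 208. ] [0.4742 0.2116]
L [172.4 155.9] [0.6246 0.2455]
S [236.6 219.1] [0.4439 0.0568]
37
Vcap [337.5 221.1] [ 0.4414 -0.2221]
Vbody [332.5 220.7] [ 0.442  -0.2178]
C [ 0.60772256 -0.22373293] [0.00565913 0.01759861] axis deg 178.5153374740092
mid [ 0.60810484 -0.22374283] 0.06228405596035379
padC [ 0.44204916 -0.08077773] [0.00635655 0.01891663] axis deg -148.8532538205218
mid [ 0.44229436 -0.08062954] 0.06682862577482966
[[ 0.443  0.897 -0.   ]
 [ 0.897 -0.443 -0.001]
 [-0.001  0.    -1.   ]]
```

View pics/scz.png

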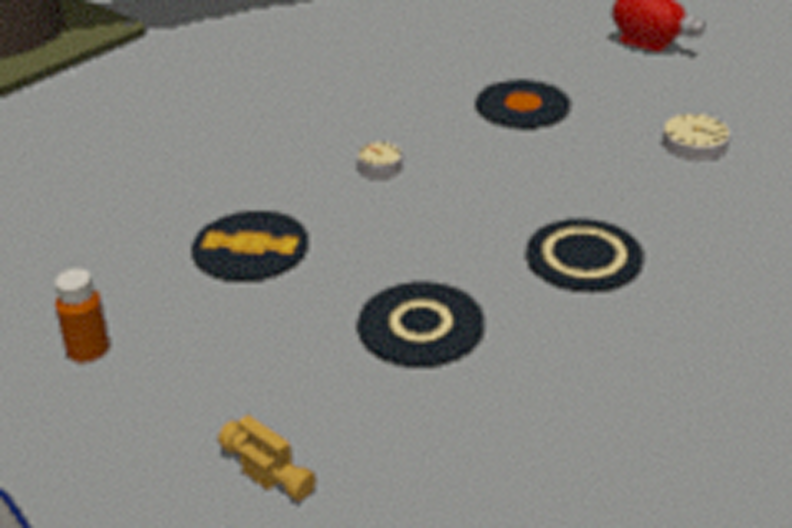

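```bash
cat > go.py <<'E'
import sys,numpy as np
from plant import r
from scipy.spatial.transform import Rotation as R
x,y,z,psi=map(float,sys.argv[1:5]);s=r.get_state()
A=R.from_quat(s["eef_rot"]);p=np.radians(psi)
B=R.from_matrix([[np.cos(p),np.sin(p),0],[np.sin(p),-np.cos(p),0],[0,0,-1]])
print(round(s["clock"],2),"at",np.round(s["tool_pos"],4),"op",round(s["opening"],3),"F",np.round(s["contact_force"],1),"q",np.round(s["q"],2))
print("turn",np.round((A.inv()*B).as_rotvec(),3),"shift",np.round(A.inv().apply(np.array([x,y,z])-s["tool_pos"]),4))
E
python3 go.py 0.6246 0.2455 0.12 0
```

```text
0.3 at [0.2767 0.5602 0.2465] op 1.001 F [-0.7 -0.2 -0.4] q [-1.08  0.69 -0.19  1.57  0.16  0.9  -0.22]
turn [0.    0.    1.112] shift [-0.128   0.4513  0.1265]
```

```bash
python3 -m pendant '[[[0,0,0.14],[-0.013,0.045,0.0126],1],[[0,0,0.28],[-0.026,0.09,0.025],1],[[0,0,0.42],[-0.039,0.135,0.038],1],[[0,0,0.56],[-0.052,0.18,0.05],1],[[0,0,0.7],[-0.065,0.225,0.063],1],[[0,0,0.84],[-0.078,0.27,0.076],1],[[0,0,0.97],[-0.09,0.315,0.088],1],[[0,0,1.112],[-0.102,0.36,0.1],1],[[0,0,1.112],[-0.115,0.405,0.114],1],[[0,0,1.112],[-0.128,0.4513,0.1265],1]]' && python3 -m pendant '[[[0,0,0],[0,0,0],1],[[0,0,0],[0,0,0],1]]' && python3 go.py 0.6246 0.2455 0.0105 0
```

```text
clock: 1.3
tool_pos: [0.6256, 0.2448, 0.1195]
eef_rot: [1.0, 0.0, -0.0, -0.0]
contact_force: [0.7, 0.2, -0.1]
opening: 1.003
clock: 1.5
tool_pos: [0.6252, 0.2441, 0.1195]
eef_rot: [1.0, -0.002, -0.0, 0.0]
contact_force: [-0.0, 0.5, -0.0]
opening: 1.002
1.5 at [0.6252 0.2441 0.1195] op 1.002 F [-0.   0.5 -0. ] q [-0.47  0.9   0.05  1.52 -0.06  0.72 -0.4 ]
turn [ 0.001  0.001 -0.003] shift [-0.0006 -0.0015  0.109 ]
```

```bash
python3 -m pendant '[[[0,0,0],[-0.0005,-0.001,0.04],1],[[0,0,0],[-0.0005,-0.001,0.08],1],[[0,0,0],[-0.0005,-0.001,0.1],1],[[0,0,0],[-0.0005,-0.001,0.109],1],[[0,0,0],[-0.0005,-0.001,0.109],1]]' 15 && python3 -m pendant '[[[0,0,0],[0,0,0],0.5],[[0,0,0],[0,0,0],0.5],[[0,0,0],[0,0,0],0.3],[[0,0,0],[0,0,0],0.3],[[0,0,0],[0,0,0],0.3],[[0,0,0],[0,0,0],0.3],[[0,0,0],[0,0,0],0.3],[[0,0,0],[0,0,0],0.3]]' && python3 go.py 0.637 0.058 0.06 0
python3 - <<'E'
from h import *
im=r.snapshot("top")["image"]
cv2.imwrite("pics/g1.png",cv2.resize(im[110:210,120:270],None,fx=4,fy=4,interpolation=cv2.INTER_CUBIC)[:,:,::-1])
E
```

```text
clock: 2.0
tool_pos: [0.6237, 0.2479, 0.011]
eef_rot: [1.0, 0.001, -0.0, -0.0]
contact_force: [-0.2, -0.6, -0.0]
opening: 1.001
clock: 2.8
tool_pos: [0.6247, 0.2469, 0.0119]
eef_rot: [1.0, -0.0, 0.0, -0.0]
contact_force: [0.0, 0.0, 6.1]
opening: 0.605
2.8 at [0.6247 0.2469 0.0119] op 0.605 F [0.  0.  6.1] q [-0.46  1.06  0.04  1.54 -0.06  0.55 -0.39]
turn [-0.    -0.001 -0.   ] shift [ 0.0124  0.1888 -0.0482]
```

View pics/g1.png

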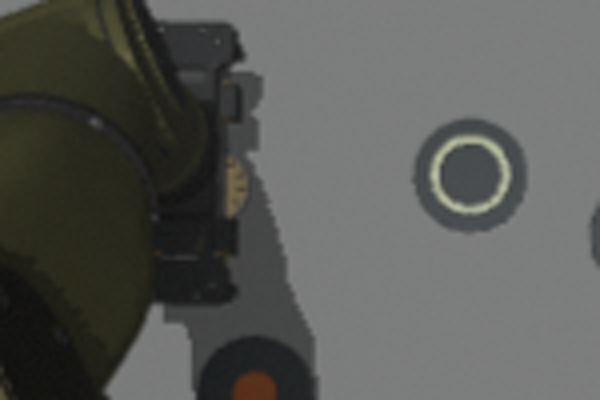

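```bash
python3 -m pendant '[[[0,0,0],[0,0,-0.01],0.3],[[0,0,0],[0,0,-0.03],0.3],[[0,0,0],[0.002,0.03,-0.05],0.3],[[0,0,0],[0.005,0.07,-0.05],0.3],[[0,0,0],[0.008,0.11,-0.05],0.3],[[0,0,0],[0.011,0.15,-0.05],0.3],[[0,0,0],[0.012,0.175,-0.05],0.3],[[0,0,0],[0.0124,0.1875,-0.045],0.3],[[0,0,0],[0.0124,0.1875,-0.03],0.3],[[0,0,0],[0.0124,0.1875,-0.03],0.3]]' && python3 go.py 0.637 0.058 0.016 0
```

```text
clock: 3.85
tool_pos: [0.6349, 0.0616, 0.0392]
eef_rot: [1.0, 0.001, -0.002, -0.001]
contact_force: [-0.3, 0.5, -0.2]
opening: 0.603
3.85 at [0.6349 0.0616 0.0392] op 0.603 F [-0.3  0.5 -0.2] q [-0.16  0.98 -0.01  1.65  0.    0.51 -0.17]
turn [-0.002  0.004  0.002] shift [0.0021 0.0036 0.0232]
```

```bash
sed -i 's/s=r.get_state()$/s=r.get_state()\nP=[s["tool_pos"]]\nfor i in range(5): r.snapshot("top"); P.append(r.get_state()["tool_pos"])\nprint("std",np.std(P,0).round(4)); s["tool_pos"]=np.mean(P,0)/' go.py; python3 go.py 0.637 0.058 0.016 0
```

```text
std [0.0006 0.0004 0.0007]
3.85 at [0.6359 0.0619 0.0404] op 0.603 F [-0.3  0.5 -0.2] q [-0.16  0.98 -0.01  1.65  0.    0.51 -0.17]
turn [-0.002  0.004  0.002] shift [0.0012 0.004  0.0244]
```

```bash
python3 -m pendant '[[[0,0,0],[0.001,0.002,0.012],0.3],[[0,0,0],[0.001,0.002,0.02],0.3],[[0,0,0],[0.001,0.002,0.024],0.3],[[0,0,0],[0.001,0.002,0.0245],0.3]]' && python3 go.py 0.637 0.0595 0.016 0
```

```text
clock: 4.5
tool_pos: [0.6371, 0.0572, 0.0159]
eef_rot: [1.0, -0.0, -0.001, 0.0]
contact_force: [-0.8, 0.2, -0.4]
opening: 0.606
std [0.0002 0.     0.0003]
4.5 at [0.6375 0.0573 0.0164] op 0.606 F [-0.8  0.2 -0.4] q [-0.16  1.02 -0.    1.64  0.01  0.48 -0.17]
turn [ 0.     0.001 -0.   ] shift [-0.0005 -0.0022  0.0004]
```

```bash
python3 -m pendant '[[[0,0,0],[0,-0.001,0.0005],0.3],[[0,0,0],[0,-0.001,0.0012],0.3],[[0,0,0],[0,-0.001,0.0012],0.65],[[0,0,0],[0,-0.001,0.0012],0.7],[[0,0,0],[0,-0.001,0.0012],0.8],[[0,0,0],[0,-0.001,0.0012],0.85],[[0,0,0],[0,-0.001,0.0012],0.9],[[0,0,0],[0,-0.001,-0.03],0.9],[[0,0,0],[0,-0.001,-0.07],1],[[0,0,0],[0,-0.001,-0.1],1]]' && python3 go.py 0.4439 0.0568 0.1 0
```

```text
clock: 5.75
tool_pos: [0.6381, 0.0583, 0.1186]
eef_rot: [1.0, -0.0, 0.001, -0.0]
contact_force: [0.8, 0.2, 0.1]
opening: 0.999
std [0.0015 0.0001 0.0024]
5.75 at [0.639  0.0584 0.1193] op 0.999 F [0.8 0.2 0.1] q [-0.16  0.87 -0.    1.62  0.    0.65 -0.16]
turn [-0.    -0.001 -0.   ] shift [-0.1951  0.0016  0.019 ]
```

```bash
python3 -m pendant '[[[0,0,0],[-0.045,0.0005,0],1],[[0,0,0],[-0.09,0.001,0],1],[[0,0,0],[-0.135,0.0015,0],1],[[0,0,0],[-0.18,0.0015,0.01],1],[[0,0,0],[-0.195,0.0015,0.02],1],[[0,0,0],[-0.195,0.0015,0.04],1],[[0,0,0],[-0.195,0.0015,0.06],1],[[0,0,0],[-0.195,0.0015,0.06],1]]' && python3 go.py 0.4439 0.0568 0.0115 0
python3 - <<'E'
from h import *
for n in("top",):
  s=r.snapshot(n);im=s["image"];cv2.imwrite("pics/g2.png",cv2.resize(im[120:250,160:360],None,fx=4,fy=4,interpolation=cv2.INTER_CUBIC)[:,:,::-1])
E
```

```text
clock: 6.8
tool_pos: [0.4407, 0.0566, 0.0542]
eef_rot: [1.0, 0.0, -0.003, 0.0]
contact_force: [0.3, 0.2, 0.7]
opening: 0.996
std [0.0008 0.0001 0.001 ]
6.8 at [0.4419 0.0566 0.0561] op 0.996 F [0.3 0.2 0.7] q [-0.23  0.86 -0.    2.23 -0.    0.06 -0.23]
turn [0.001 0.006 0.   ] shift [ 0.0022 -0.0002  0.0446]
```

View pics/g2.png

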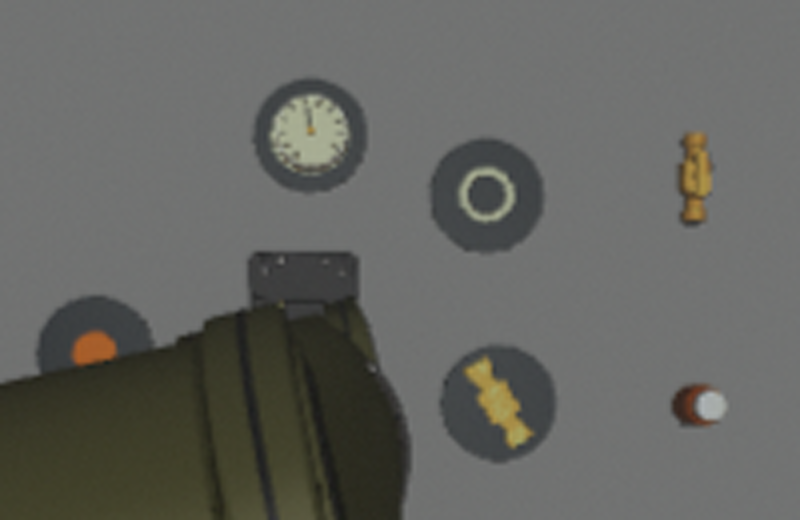

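Large dial sits centred on its ring (crop (310,132)). Joint 6 is near its limit (0.04), so I'll descend in small steps.

```bash
python3 -m pendant '[[[0,0,0],[0.002,0,0.01],1],[[0,0,0],[0.002,0,0.01],1],[[0,0,0],[0.002,0,0.01],1]]' && python3 go.py 0.4439 0.0568 0.0115 0
```

```text
clock: 7.4
tool_pos: [0.4449, 0.0568, 0.0466]
eef_rot: [1.0, -0.0, -0.0, -0.0]
contact_force: [0.3, -0.4, -0.6]
opening: 0.999
std [0.     0.     0.0001]
7.4 at [0.4448 0.0568 0.0468] op 0.999 F [ 0.3 -0.4 -0.6] q [-0.23  0.87 -0.    2.23  0.01  0.04 -0.24]
turn [-0.  0. -0.] shift [-0.0009 -0.      0.0353]
```

```bash
sed -i 's/^print(round/t=float(sys.argv[5]) if len(sys.argv)>5 else 0\nB=B*R.from_rotvec([-t,0,0])\nprint(round/' go.py; python3 go.py 0.4439 0.0568 0.09 -90 0.15
```

```text
std [0. 0. 0.]
7.65 at [0.4448 0.0568 0.0469] op 0.997 F [-0.5 -0.3  0.1] q [-0.23  0.87 -0.    2.23  0.01  0.04 -0.24]
turn [-0.118 -0.118  1.568] shift [-0.0009  0.     -0.0431]
```

```bash
python3 -m pendant '[[[0,0,0],[0,0,-0.025],1],[[0,0,0],[0,0,-0.043],1],[[-0.01,-0.01,0.14],[-0.001,0,-0.043],1],[[-0.02,-0.02,0.28],[-0.001,0,-0.043],1],[[-0.032,-0.032,0.42],[-0.001,0,-0.043],1],[[-0.042,-0.042,0.56],[-0.001,0,-0.043],1],[[-0.053,-0.053,0.7],[-0.001,0,-0.043],1],[[-0.063,-0.063,0.84],[-0.001,0,-0.043],1],[[-0.074,-0.074,0.98],[-0.001,0,-0.043],1],[[-0.084,-0.084,1.12],[-0.001,0,-0.043],1]]' && python3 go.py 0.4439 0.0568 0.04 -90 0.15
```

```text
clock: 8.9
tool_pos: [0.4438, 0.057, 0.0899]
eef_rot: [0.844, -0.533, -0.04, 0.04]
contact_force: [-0.2, 0.0, -1.5]
opening: 1.001
std [0.0003 0.0001 0.    ]
8.9 at [0.4439 0.0569 0.0898] op 1.001 F [-0.2  0.  -1.5] q [-0.38  0.82  0.24  2.12 -0.49  0.37 -0.85]
turn [-0.033 -0.033  0.442] shift [ 0.0013 -0.0055  0.0495]
```

```bash
python3 -m pendant '[[[-0.01,-0.01,0.14],[0,0,0],1],[[-0.02,-0.02,0.28],[0,0,0],1],[[-0.033,-0.033,0.442],[0.0013,-0.0055,0.03],1],[[-0.033,-0.033,0.442],[0.0013,-0.0055,0.0495],1],[[-0.033,-0.033,0.442],[0.0013,-0.0055,0.0495],1],[[-0.033,-0.033,0.442],[0.0013,-0.0055,0.0495],1]]' && python3 go.py 0.4439 0.0568 0.0115 -90 0.15
```

```text
clock: 9.75
tool_pos: [0.4434, 0.0567, 0.0403]
eef_rot: [0.708, -0.703, -0.053, 0.053]
contact_force: [1.3, 0.5, 0.0]
opening: 1.0
std [0.0003 0.0001 0.0002]
9.75 at [0.4441 0.0568 0.0407] op 1.0 F [1.3 0.5 0. ] q [-0.36  0.93  0.26  2.1  -0.71  0.36 -1.06]
turn [ 0.    -0.     0.007] shift [ 0.     -0.0042  0.0289]
```

```bash
python3 -m pendant '[[[0,0,0],[0,-0.0015,0.012],1],[[0,0,0],[0,-0.003,0.022],1],[[0,0,0],[0,-0.0042,0.0289],1],[[0,0,0],[0,-0.0042,0.0289],1],[[0,0,0],[0,-0.0042,0.0289],0.5],[[0,0,0],[0,-0.0042,0.0289],0.3],[[0,0,0],[0,-0.0042,0.0289],0.1],[[0,0,0],[0,-0.0042,0.0289],0.1],[[0,0,0],[0,-0.0042,0.0289],0.1],[[0,0,0],[0,-0.0042,0.0289],0.1]]' && python3 -m pendant '[[[0,0,0],[0,0,0],0.1],[[0,0,0],[0,0,0],0.1],[[0,0,0],[0,0,0],0.1],[[0,0,0],[0,0,0],0.1]]' && python3 go.py 0.5943 -0.072 0.0155 -90 0.15
```

```text
clock: 11.0
tool_pos: [0.4437, 0.0568, 0.0109]
eef_rot: [0.707, -0.703, -0.053, 0.053]
contact_force: [-1.1, 0.4, -0.4]
opening: 0.478
clock: 11.4
tool_pos: [0.4438, 0.0568, 0.0109]
eef_rot: [0.707, -0.703, -0.053, 0.053]
contact_force: [0.3, 0.7, 0.5]
opening: 0.402
std [0. 0. 0.]
11.4 at [0.4437 0.0568 0.0109] op 0.402 F [0.3 0.7 0.5] q [-0.33  0.98  0.2   2.1  -0.74  0.29 -1.04]
turn [-0.001 -0.     0.006] shift [ 0.1296 -0.1475 -0.0269]
```

```bash
python3 -m pendant '[[[0,0,0],[0,0.003,-0.02],0.1],[[0,0,0],[0,0.0075,-0.0495],0.1],[[0,0,0],[0.02,-0.017,-0.053],0.1],[[0,0,0],[0.045,-0.047,-0.058],0.1],[[0,0,0],[0.07,-0.075,-0.062],0.1],[[0,0,0],[0.095,-0.105,-0.066],0.1],[[0,0,0],[0.115,-0.128,-0.07],0.1],[[0,0,0],[0.1288,-0.141,-0.072],0.1],[[0,0,0],[0.1288,-0.144,-0.052],0.1],[[0,0,0],[0.1288,-0.1455,-0.042],0.1]]' && python3 -m pendant '[[[0,0,0],[0,0,0],0.1],[[0,0,0],[0,0,0],0.1]]' && python3 go.py 0.594 -0.072 0.0155 -90 0.15
```

```text
clock: 12.65
tool_pos: [0.5938, -0.0714, 0.0293]
eef_rot: [0.707, -0.703, -0.054, 0.053]
contact_force: [-0.7, 0.1, -0.3]
opening: 0.401
clock: 12.85
tool_pos: [0.594, -0.0705, 0.0305]
eef_rot: [0.707, -0.703, -0.053, 0.053]
contact_force: [-0.7, -0.4, 0.3]
opening: 0.4
std [0.0003 0.0002 0.0003]
12.85 at [ 0.5946 -0.0708  0.0311] op 0.4 F [-0.7 -0.4  0.3] q [-0.18  1.06  0.42  1.64 -0.55  0.72 -1.04]
turn [ 0.001 -0.     0.006] shift [ 0.0012 -0.0017  0.0155]
```

```bash
python3 -m pendant '[[[0,0,0],[0.0005,-0.001,0.008],0.1],[[0,0,0],[0.001,-0.002,0.013],0.1],[[0,0,0],[0.001,-0.002,0.0155],0.1],[[0,0,0],[0.001,-0.002,0.0157],0.1],[[0,0,0],[0.001,-0.002,0.0157],0.45],[[0,0,0],[0.001,-0.002,0.0157],0.5],[[0,0,0],[0.001,-0.002,0.0157],0.6],[[0,0,0],[0.001,-0.002,0.0157],0.65],[[0,0,0],[0.001,-0.002,0.0157],0.7],[[0,0,0],[0.001,-0.002,0.0157],0.7]]' && python3 -m pendant '[[[0,0,0],[0,0,-0.03],0.7],[[0,0,0],[0,0,-0.07],1],[[0,0,0],[0,0.01,-0.1],1],[[0,0,0],[0,0.01,-0.1],1]]' && python3 go.py 0.4418 -0.2195 0.12 0 0
```

```text
clock: 14.1
tool_pos: [0.5942, -0.0722, 0.0148]
eef_rot: [0.707, -0.703, -0.053, 0.053]
contact_force: [0.7, 0.3, -0.7]
opening: 0.7
clock: 14.5
tool_pos: [0.6015, -0.0734, 0.1194]
eef_rot: [0.707, -0.704, -0.05, 0.051]
contact_force: [-0.3, 0.8, -0.3]
opening: 0.948
std [0.0011 0.0006 0.002 ]
14.5 at [ 0.5995 -0.0722  0.1158] op 0.948 F [-0.3  0.8 -0.3] q [-0.21  0.94  0.49  1.6  -0.49  0.87 -1.08]
turn [ 0.113  0.11  -1.563] shift [0.1465 0.1574 0.0185]
```

```bash
python3 go.py 0.608 -0.2237 0.06 -91.5 0.15
```

```text
std [0.0002 0.0002 0.0002]
14.75 at [ 0.5986 -0.072   0.1141] op 1.001 F [0.3 0.8 0.5] q [-0.21  0.95  0.48  1.61 -0.49  0.87 -1.08]
turn [ 0.002 -0.004  0.032] shift [ 0.1518 -0.0166  0.0521]
```

```bash
python3 -m pendant '[[[0,0,0.01],[0.035,-0.003,0],0.7],[[0,0,0.02],[0.08,-0.006,0],0.7],[[0.002,-0.004,0.032],[0.12,-0.009,0.005],0.7],[[0.002,-0.004,0.032],[0.14,-0.014,0.03],0.7],[[0.002,-0.004,0.032],[0.1518,-0.0166,0.0521],0.7],[[0.002,-0.004,0.032],[0.1518,-0.0166,0.0521],0.7],[[0.002,-0.004,0.032],[0.1518,-0.0166,0.0521],0.7]]' 30 && python3 go.py 0.608 -0.2237 0.0115 -91.5 0.15
python3 - <<'E'
from h import *
s=r.snapshot("top");im=s["image"];cv2.imwrite("pics/g3.png",cv2.resize(im[120:250,200:400],None,fx=4,fy=4,interpolation=cv2.INTER_CUBIC)[:,:,::-1])
E
```

```text
clock: 15.7
tool_pos: [0.6086, -0.2233, 0.061]
eef_rot: [-0.696, 0.715, 0.053, -0.052]
contact_force: [0.5, 0.1, 0.3]
opening: 0.699
std [0.0005 0.0002 0.0005]
15.7 at [ 0.6095 -0.2229  0.062 ] op 0.699 F [0.5 0.1 0.3] q [ 0.04  1.07  0.46  1.47 -0.48  0.86 -0.93]
turn [-0.002  0.    -0.   ] shift [ 0.0008 -0.006   0.0502]
```

View pics/g3.png

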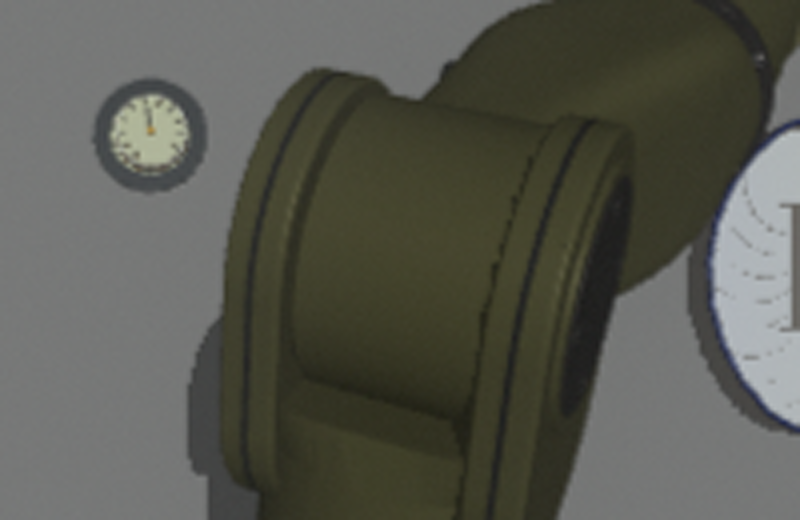

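The arm blocks the top view of the stopcock, so I'll descend on the numbers.

```bash
python3 -m pendant '[[[0,0,0],[0.0005,-0.002,0.02],0.7],[[0,0,0],[0.0005,-0.004,0.035],0.7],[[0,0,0],[0.0005,-0.006,0.045],0.7],[[0,0,0],[0.0005,-0.006,0.05],0.7],[[0,0,0],[0.0005,-0.006,0.05],0.5],[[0,0,0],[0.0005,-0.006,0.05],0.3],[[0,0,0],[0.0005,-0.006,0.05],0.1],[[0,0,0],[0.0005,-0.006,0.05],0],[[0,0,0],[0.0005,-0.006,0.05],0],[[0,0,0],[0.0005,-0.006,0.05],0]]' 30 && python3 -m pendant '[[[0,0,0],[0,0,0],0],[[0,0,0],[0,0,0],0],[[0,0,0],[0,0,0],0],[[0,0,0],[0,0,0],0]]' && python3 go.py 0.4422 -0.0808 0.0165 -58.9 0.15;  python3 - <<'E'
from h import *
s=r.snapshot("scene");im=s["image"];cv2.imwrite("pics/g4.png",cv2.resize(im[150:330,130:350],None,fx=3.2,fy=3.2,interpolation=cv2.INTER_CUBIC)[:,:,::-1])
E
```

```text
clock: 17.0
tool_pos: [0.6074, -0.2244, 0.011]
eef_rot: [-0.696, 0.715, 0.052, -0.051]
contact_force: [0.3, 0.3, 0.5]
opening: 0.226
clock: 17.4
tool_pos: [0.6074, -0.2244, 0.011]
eef_rot: [-0.696, 0.715, 0.053, -0.051]
contact_force: [-0.6, 0.9, 1.9]
opening: 0.225
std [0. 0. 0.]
17.4 at [ 0.6074 -0.2244  0.011 ] op 0.225 F [-0.6  0.9  1.9] q [ 0.06  1.13  0.43  1.48 -0.51  0.79 -0.92]
turn [-0.003  0.084 -0.563] shift [-0.1392  0.1679  0.0193]
```

View pics/g4.png

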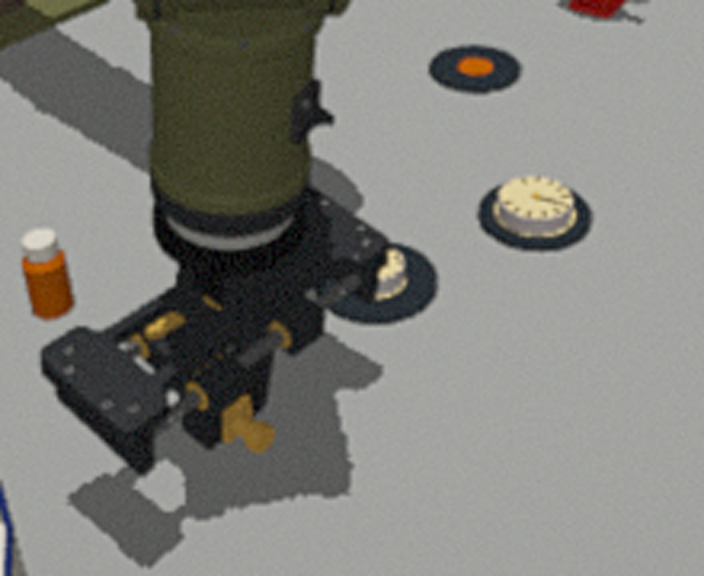

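```bash
python3 -m pendant '[[[0,0,0],[0,0.003,-0.02],0],[[0,0,0],[0,0.009,-0.0593],0],[[0,0.012,-0.08],[-0.02,0.033,-0.056],0],[[0,0.024,-0.16],[-0.045,0.063,-0.052],0],[[0,0.036,-0.24],[-0.07,0.093,-0.047],0],[[0,0.048,-0.32],[-0.095,0.123,-0.043],0],[[0,0.06,-0.4],[-0.12,0.153,-0.038],0],[[0,0.072,-0.48],[-0.139,0.176,-0.0346],0],[[-0.003,0.084,-0.563],[-0.139,0.176,-0.0346],0],[[-0.003,0.084,-0.563],[-0.139,0.176,-0.0346],0]]' && python3 -m pendant '[[[0,0,0],[0,0,0],0],[[0,0,0],[0,0,0],0]]' && python3 go.py 0.4422 -0.0808 0.0305 -58.9 0.15
```

```text
clock: 18.7
tool_pos: [0.442, -0.0801, 0.0717]
eef_rot: [0.869, -0.49, -0.037, 0.065]
contact_force: [0.0, -0.1, -0.8]
opening: 0.226
clock: 18.9
tool_pos: [0.4431, -0.0818, 0.0712]
eef_rot: [0.868, -0.491, -0.036, 0.065]
contact_force: [-0.8, 0.7, -1.1]
opening: 0.221
std [0.0003 0.0002 0.0001]
18.9 at [ 0.4426 -0.0816  0.0709] op 0.221 F [-0.8  0.7 -1.1] q [-0.14  0.86  0.27  2.12 -0.38  0.32 -0.61]
turn [-0.001 -0.001 -0.003] shift [-0.0009 -0.006   0.04  ]
```

```bash
python3 -m pendant '[[[0,0,0],[0,-0.003,0.02],0],[[0,0,0],[-0.0005,-0.006,0.04],0],[[0,0,0],[-0.0005,-0.006,0.04],0],[[0,0,0],[-0.0005,-0.006,0.04],0]]' && python3 go.py 0.4422 -0.0808 0.0156 -58.9 0.15
```

```text
clock: 19.55
tool_pos: [0.4415, -0.0807, 0.0304]
eef_rot: [0.868, -0.491, -0.037, 0.066]
contact_force: [0.3, -0.5, -0.3]
opening: 0.227
std [0.0003 0.0001 0.0003]
19.55 at [ 0.442  -0.0807  0.0309] op 0.227 F [ 0.3 -0.5 -0.3] q [-0.11  0.94  0.21  2.13 -0.41  0.23 -0.6 ]
turn [ 0.001  0.001 -0.001] shift [ 0.0002 -0.0025  0.0151]
```

Clear of the joint limits, so lower and release.

```bash
python3 -m pendant '[[[0,0,0],[0,-0.0012,0.008],0],[[0,0,0],[0,-0.002,0.012],0],[[0,0,0],[0,-0.0025,0.0145],0],[[0,0,0],[0,-0.0025,0.0153],0],[[0,0,0],[0,-0.0025,0.0153],0],[[0,0,0],[0,-0.0025,0.0153],0.3],[[0,0,0],[0,-0.0025,0.0153],0.4],[[0,0,0],[0,-0.0025,0.0153],0.5],[[0,0,0],[0,-0.0025,0.0153],0.6],[[0,0,0],[0,-0.0025,0.0153],0.6]]' && python3 -m pendant '[[[0,0,0],[0,0.002,-0.02],0.6],[[0,0,0],[0,0.009,-0.06],0.7],[[0,0,0],[0,0.015,-0.1],0.8],[[0,0,0],[0,0.015,-0.1],0.8]]' 12 && python3 go.py 0.4418 -0.2195 0.12 0 0
```

```text
clock: 20.8
tool_pos: [0.4419, -0.0805, 0.0149]
eef_rot: [0.868, -0.49, -0.037, 0.066]
contact_force: [0.2, -0.2, -0.0]
opening: 0.6
clock: 21.2
tool_pos: [0.444, -0.0811, 0.1196]
eef_rot: [0.868, -0.491, -0.034, 0.064]
contact_force: [1.0, -0.3, 0.5]
opening: 0.798
std [0.001  0.0004 0.0016]
21.2 at [ 0.4424 -0.0803  0.1167] op 0.798 F [ 1.  -0.3  0.5] q [-0.18  0.78  0.34  2.11 -0.36  0.43 -0.62]
turn [ 0.134  0.071 -1.027] shift [0.1189 0.072  0.0077]
```

```bash
python3 - <<'E'
from h import *
s=r.snapshot("scene")
im=s["image"];p=blob(s,(143,229),8,lambda R,G,B:(R>150)&(B>140));print(len(p),p.mean(0) if len(p) else 0,proj(s,(.4415,-.221,.0535)))
cv2.imwrite("pics/g5.png",cv2.resize(im[150:330,130:350],None,fx=3.2,fy=3.2,interpolation=cv2.INTER_CUBIC)[:,:,::-1])
E
python3 go.py 0.4415 -0.221 0.12 0 0
```

```text
57 [141.9122807  224.61403509] [142.47538277 225.178156  ]
std [0.0002 0.0001 0.0002]
21.5 at [ 0.4415 -0.0803  0.1152] op 0.799 F [ 0.6 -0.5  0.5] q [-0.18  0.78  0.33  2.11 -0.36  0.43 -0.62]
turn [ 0.138  0.08  -1.026] shift [0.1205 0.0726 0.0061]
```

View pics/g5.png

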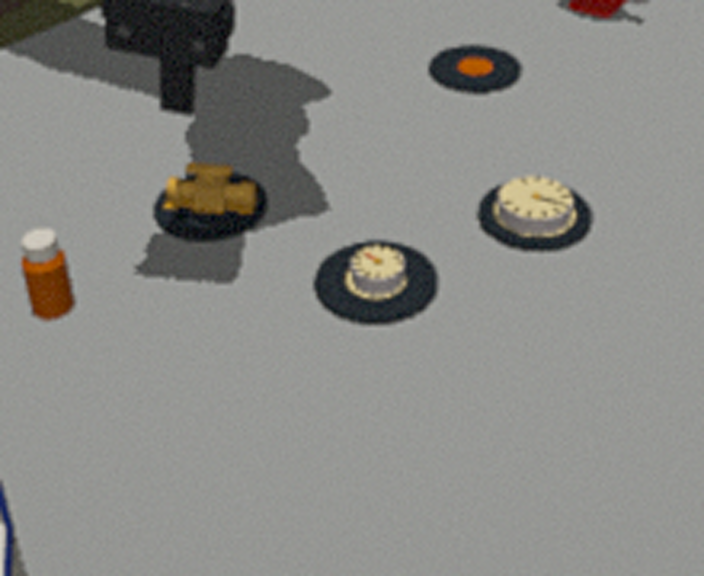

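The scene crop shows both dials and the stopcock on their pads, each centred. The two views agree on the vial to within 1 px, so I'll go to it.

```bash
python3 -m pendant '[[[0.018,0.01,-0.14],[0.01,0.006,-0.01],0.8],[[0.037,0.021,-0.28],[0.035,0.021,-0.01],0.8],[[0.055,0.032,-0.42],[0.06,0.036,-0.008],0.8],[[0.075,0.043,-0.56],[0.085,0.051,-0.005],0.8],[[0.094,0.055,-0.7],[0.11,0.066,0],0.8],[[0.113,0.066,-0.84],[0.1205,0.0726,0.006],0.8],[[0.131,0.076,-0.975],[0.1205,0.0726,0.006],0.8],[[0.138,0.08,-1.026],[0.1205,0.0726,0.006],0.8],[[0.138,0.08,-1.026],[0.1205,0.0726,0.006],0.8],[[0.138,0.08,-1.026],[0.1205,0.0726,0.006],0.8]]' && python3 go.py 0.4415 -0.221 0.022 0
```

```text
clock: 22.75
tool_pos: [0.4419, -0.2211, 0.1208]
eef_rot: [1.0, -0.001, 0.001, 0.0]
contact_force: [0.7, -0.1, -0.5]
opening: 0.801
std [0.0001 0.0001 0.    ]
22.75 at [ 0.4421 -0.2208  0.1209] op 0.801 F [ 0.7 -0.1 -0.5] q [ 0.41  0.73 -0.06  2.07  0.11  0.34  0.25]
turn [ 0.    -0.002 -0.002] shift [-0.0009  0.0002  0.0989]
```

```bash
python3 -m pendant '[[[0,0,0],[-0.0005,0,0.025],0.8],[[0,0,0],[-0.0005,0,0.05],0.8],[[0,0,0],[-0.0005,0,0.075],0.8],[[0,0,0],[-0.0005,0,0.09],0.8],[[0,0,0],[-0.0005,0,0.098],0.8],[[0,0,0],[-0.0005,0,0.098],0.6],[[0,0,0],[-0.0005,0,0.098],0.5],[[0,0,0],[-0.0005,0,0.098],0.4],[[0,0,0],[-0.0005,0,0.098],0.3],[[0,0,0],[-0.0005,0,0.098],0.2]]' 12 && python3 -m pendant '[[[0,0,0],[0,0,0],0.1],[[0,0,0],[0,0,0],0.1],[[0,0,0],[0,0,0],0.1],[[0,0,0],[0,0,0],0.1],[[0,0,0],[0,0,0],0.1]]' && python3 go.py 0.4746 0.2122 0.0265 0
```

```text
clock: 24.0
tool_pos: [0.4421, -0.2213, 0.0235]
eef_rot: [1.0, -0.0, 0.002, 0.0]
contact_force: [-0.5, -0.5, -0.1]
opening: 0.368
clock: 24.5
tool_pos: [0.4421, -0.2212, 0.0233]
eef_rot: [1.0, 0.0, 0.002, 0.0]
contact_force: [-0.1, 0.5, 4.9]
opening: 0.311
std [0. 0. 0.]
24.5 at [ 0.4421 -0.2212  0.0233] op 0.311 F [-0.1  0.5  4.9] q [ 0.38  0.93 -0.02  2.1   0.13  0.11  0.24]
turn [ 0.001 -0.003  0.   ] shift [ 0.0326 -0.4334 -0.0034]
```

```bash
python3 -m pendant '[[[0,0,0],[0,0,-0.015],0.1],[[0,0,0],[0,0,-0.045],0.1],[[0,0,0],[0.005,-0.01,-0.075],0.1],[[0,0,0],[0.017,-0.035,-0.085],0.1],[[0,0,0],[0.03,-0.065,-0.085],0.1],[[0,0,0],[0.045,-0.1,-0.085],0.1],[[0,0,0],[0.057,-0.135,-0.085],0.1],[[0,0,0],[0.068,-0.17,-0.085],0.1],[[0,0,0],[0.072,-0.205,-0.085],0.1],[[0,0,0],[0.073,-0.24,-0.085],0.1]]' && python3 go.py 0.4746 0.2122 0.107 0
```

```text
clock: 25.75
tool_pos: [0.5149, 0.0205, 0.1078]
eef_rot: [1.0, 0.0, 0.001, 0.0]
contact_force: [-0.5, -0.4, 0.3]
opening: 0.311
std [0.0003 0.0037 0.0001]
25.75 at [0.5144 0.0225 0.1077] op 0.311 F [-0.5 -0.4  0.3] q [-0.14  0.78  0.02  2.02 -0.04  0.35 -0.09]
turn [ 0.    -0.003  0.   ] shift [-0.0398 -0.1897  0.0006]
```

```bash
python3 -m pendant '[[[0,0,0],[-0.004,-0.025,0],0.1],[[0,0,0],[-0.012,-0.06,0],0.1],[[0,0,0],[-0.02,-0.095,0],0.1],[[0,0,0],[-0.028,-0.13,0],0.1],[[0,0,0],[-0.034,-0.16,0],0.1],[[0,0,0],[-0.038,-0.182,0],0.1],[[0,0,0],[-0.0398,-0.19,0.01],0.1],[[0,0,0],[-0.0398,-0.19,0.03],0.1],[[0,0,0],[-0.0398,-0.19,0.05],0.1],[[0,0,0],[-0.0398,-0.19,0.05],0.1]]' && python3 -m pendant '[[[0,0,0],[0,0,0],0.1],[[0,0,0],[0,0,0],0.1]]' && python3 go.py 0.4746 0.2122 0.0278 0
```

```text
clock: 27.0
tool_pos: [0.4739, 0.2057, 0.0555]
eef_rot: [1.0, -0.002, -0.001, 0.002]
contact_force: [-0.8, -0.4, -0.5]
opening: 0.309
clock: 27.2
tool_pos: [0.4756, 0.2079, 0.0584]
eef_rot: [1.0, -0.001, 0.002, 0.0]
contact_force: [-0.6, -1.2, 0.3]
opening: 0.313
std [0.0002 0.0004 0.0001]
27.2 at [0.4754 0.2085 0.0586] op 0.313 F [-0.6 -1.2  0.3] q [-0.53  0.87  0.05  2.02 -0.16  0.25 -0.35]
turn [ 0.001 -0.004 -0.002] shift [-0.0009 -0.0037  0.0307]
```

```bash
python3 -m pendant '[[[0,0,0],[-0.0005,-0.0035,0.008],0.1],[[0,0,0],[-0.0005,-0.0035,0.016],0.1],[[0,0,0],[-0.0005,-0.0035,0.024],0.1],[[0,0,0],[-0.0005,-0.0035,0.026],0.1],[[0,0,0],[-0.0005,-0.0035,0.026],0.1],[[0,0,0],[-0.0005,-0.0035,0.026],0.1]]' && python3 go.py 0.4746 0.2122 0.0278 0
python3 - <<'E'
from h import *
s=r.snapshot("scene");im=s["image"];cv2.imwrite("pics/g6.png",cv2.resize(im[130:200,230:340],None,fx=6,fy=6,interpolation=cv2.INTER_CUBIC)[:,:,::-1])
E
```

```text
clock: 28.05
tool_pos: [0.4744, 0.2123, 0.0318]
eef_rot: [1.0, -0.0, 0.001, 0.0]
contact_force: [-0.4, -0.3, 0.5]
opening: 0.315
std [0.0001 0.0001 0.0001]
28.05 at [0.4746 0.2124 0.032 ] op 0.315 F [-0.4 -0.3  0.5] q [-0.54  0.92  0.04  2.02 -0.17  0.2  -0.35]
turn [ 0.001 -0.002 -0.   ] shift [0.     0.0002 0.0042]
```

View pics/g6.png

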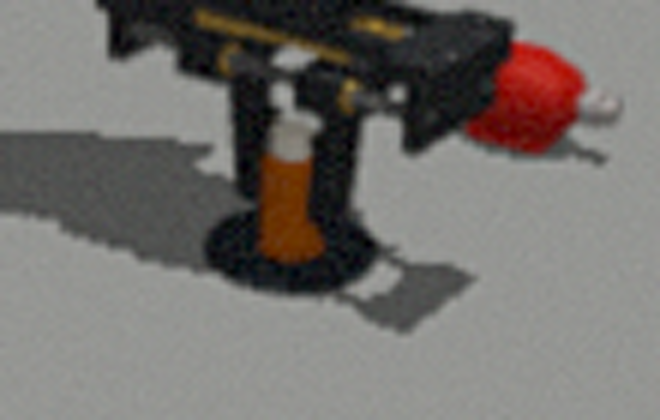

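The vial is upright between the fingers, centred just above its amber disc. Now lower and release.

```bash
python3 -m pendant '[[[0,0,0],[0,0,0.002],0.1],[[0,0,0],[0,0,0.0035],0.1],[[0,0,0],[0,0,0.0045],0.1],[[0,0,0],[0,0,0.0045],0.1]]' && python3 go.py 0.4746 0.2122 0.0278 0
```

```text
clock: 28.75
tool_pos: [0.4744, 0.2124, 0.0274]
eef_rot: [1.0, 0.0, 0.001, 0.0]
contact_force: [-0.7, 0.7, 0.8]
opening: 0.31
std [0. 0. 0.]
28.75 at [0.4744 0.2124 0.0274] op 0.31 F [-0.7  0.7  0.8] q [-0.53  0.93  0.04  2.02 -0.17  0.19 -0.35]
turn [ 0.    -0.002  0.   ] shift [ 0.0002  0.0002 -0.0004]
```

```bash
python3 -m pendant '[[[0,0,0],[0,0,0],0.35],[[0,0,0],[0,0,0],0.4],[[0,0,0],[0,0,0],0.5],[[0,0,0],[0,0,0],0.6],[[0,0,0],[0,0,0],0.7],[[0,0,0],[0,0,0],0.75],[[0,0,0],[0,0,-0.03],0.75],[[0,0,0],[0,0,-0.07],0.75],[[0,0,0],[0,0,-0.115],0.75],[[0,0,0],[0,0,-0.16],0.75]]' && python3 -m pendant '[[[0,0,0],[0,0,-0.03],0.75],[[0,0,0],[0,0,-0.06],0.75],[[0,0,0],[-0.02,-0.04,-0.06],0.75],[[0,0,0],[-0.04,-0.08,-0.06],0.75],[[0,0,0],[-0.06,-0.12,-0.06],0.75],[[0,0,0],[-0.08,-0.16,-0.06],0.75],[[0,0,0],[-0.1,-0.2,-0.06],0.75],[[0,0,0],[-0.12,-0.24,-0.06],0.75],[[0,0,0],[-0.14,-0.28,-0.06],0.75],[[0,0,0],[-0.16,-0.32,-0.06],0.75]]' && python3 -m pendant '[[[0,0,0],[0,0,0],0.75],[[0,0,0],[0,0,0],0.75],[[0,0,0],[0,0,0],0.75]]'
cat > chk.py <<'E'
from m import *
cv2.imwrite("pics/f1.png",cv2.resize(s["image"][120:250,95:350],None,fx=3.1,fy=3.1,interpolation=cv2.INTER_CUBIC)[:,:,::-1])
out("L",hullc(blob(s,(237,153),9,yel)),.018)
out("S",hullc(blob(s,(281,168),6.5,yel)),.018)
p=blob(s,(183,207),14,wh);print(len(p));out("Vcap",p.mean(0),.061)
p=blob(s,(284,220),16,lambda R,G,B:R-B>22);w=np.array([world(s,q,.018)[:2] for q in p]);m=w.mean(0)
e,V=np.linalg.eigh(np.cov((w-m).T));print("C",m,np.degrees(np.arctan2(V[1,1],V[0,1])))
E
python3 chk.py
```

```text
clock: 30.0
tool_pos: [0.4735, 0.2122, 0.1889]
eef_rot: [1.0, -0.0, 0.001, 0.0]
contact_force: [0.7, 0.0, 1.1]
opening: 0.75
clock: 31.0
tool_pos: [0.3126, 0.5337, 0.2468]
eef_rot: [1.0, 0.0, 0.001, 0.0]
contact_force: [1.3, 0.4, -0.4]
opening: 0.749
clock: 31.3
tool_pos: [0.3149, 0.5309, 0.2467]
eef_rot: [1.0, -0.001, 0.002, 0.001]
contact_force: [0.1, 0.3, 0.3]
opening: 0.752
L [237. 153.] [0.6349 0.0582]
S [281.2 168.1] [ 0.5921 -0.0704]
36
Vcap [179.8 207.8] [0.4735 0.2115]
C [ 0.44227689 -0.07962854] -149.1699628907017
```

View pics/f1.png

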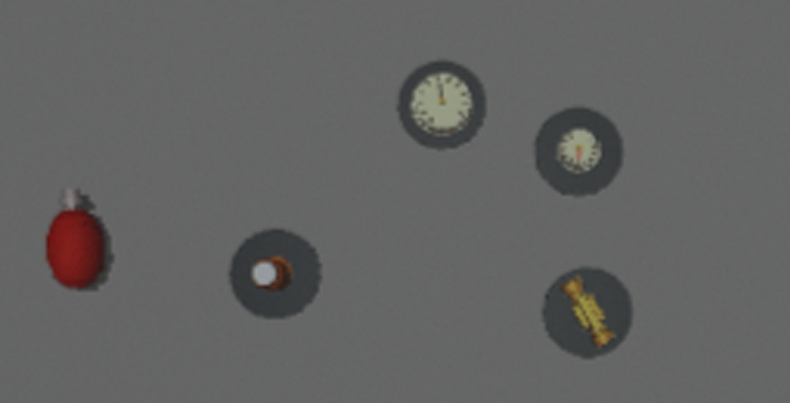

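All four parts measure within about 2 mm of their pad centres, the stopcock is within 1° of its silhouette, and nothing is touching the arm. Handing in.

```bash
python3 -c "
from plant import r
print(r.finish_job())"
```

```text
the job is handed in; nothing more can be done
None
```

All four parts are on their own pads, and I handed the job in at about 31 s of the 109 s allowed. I let go of everything and moved the arm clear first.

**Last checks (top camera):**

| Part | Distance from pad centre |
|---|---|
| Large dial | about 2 mm |
| Small dial | about 3 mm |
| Stopcock | about 1 mm, within 1° of its silhouette |
| Vial | about 1–2 mm, standing upright |

- **Bystanders:** the red pump looked unmoved in the last picture. The kidney dish was outside that crop, but the arm did not come close to it and the wrist force never read above about 6 N.
- **Difficulty:** the first try at the small dial ran joint 6 down to its limit. I backed off and gripped it with the jaws turned and the tool tilted 0.15 rad. I picked up and set down the stopcock with the same tilt.
- **Disagreements:** none of the final checks failed. While the arm was moving or settling, the tool position readings drifted 1–4 mm from what was commanded, but the pictures show that did not affect the placing.

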